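# Turn a stock tag over in the twisted chute and lay it on its jar

## Task

The cream jar needs refilling: take the blue-and-orange tag out of its leaning wooden stand and drop it, blue face still up, into the mouth of the twisted wire chute, so that it turns over inside and comes to rest on the grey landing with its orange face up. Then pick it up and lay it flat, orange face up, on the middle of the jar's cork lid. Leave the lid on its jar and do not push the jar, spice jar, salt shaker or pepper mill about.

Things in the scene. Friction and masses are not known exactly. Their poses are not given: they have to be found in the camera images.
- tag: Plastic tag, a flat plate 34 mm wide (its x), 6 mm thick (its y) and 50 mm long (its z), 25 g; origin at its centre. Its +y face is orange, its -y face blue; a brass eyelet near its +z end. At the start it stands in the stand with +z up, leaning 30 deg, blue face on the upper side, its upper 30 mm free on both faces. Slick on the wires, good grip in the pads.
- stand: Fixed wooden stand, foot 70 x 75 mm, with a groove that holds the tag's lower 20 mm; the groove leans 30 deg from vertical towards the stand's +y axis (the tag's top end lies that way). Origin under the foot. The tag comes out along its own +z. The wood round the groove reaches 40 mm high.
- guide: Fixed twisted guide of steel wires, part of the chute. Origin: centre of its mouth; z points out of the mouth along the guide's axis (30 deg from vertical). Clear section at the mouth 41 mm along x, 21 mm along y; wires flare 4 mm, to z = +10 mm. Let go here with the tag's x, y, z axes along the guide's and its centre 10 mm out (+z), it slides 215 mm down, turning half over.
- landing: Grey landing plate of the chute, 110 mm (x) by 80 mm (y), slick; origin at the centre of its upper surface, z its normal. It slopes 13 deg down towards its -y end, where a stop 11 mm high holds the tag. The tag settles within about 1 s near y = -15 mm, its length along y, its sides free; side wires, 12 mm high and 43 mm apart, reach from the guide to y = 0.
- chute: The whole fixed chute: base plate 110 mm wide (x) and 255 mm long (y, from -88 to +167 mm), with the landing, the guide and two posts on it; origin on the worktop below the landing's upper edge. Guide mouth at (0, 142, 253) mm, landing centre at (0, -39, 17) mm in its frame.
- jar: Cream glazed jar, 91 mm across and 82 mm high, 0.7 kg, loose; origin under its centre, z up.
- lid: Brown cork lid, 79 mm across, lying loose on the jar; its flat top is 21 mm above its origin (about 93 mm above the worktop), centred on its z axis.
- spice_jar: Spice jar with black cap, 41 mm across, 105 mm high, a bystander; origin under its centre.
- shaker: Clear salt shaker with grey top, 44 mm across, 90 mm high, a bystander; origin under its centre.
- pepper_mill: Wooden pepper mill, 58 mm across, 160 mm high, a bystander; origin under its centre.

How it is judged (in metres and radians):
On the way, in this order (a step that is already met when the one before it is completed fails the run):
1. the tag is lifted out of its stand (distance between tag and stand above 0.1 m), for 0.1 s.
2. the tag passes through the middle of the twisted guide (x of tag in the frame of guide between -0.014 and 0.014 m and y of tag in the frame of guide between -0.014 and 0.014 m and z of tag in the frame of guide between -0.175 and -0.05 m).
3. the tag lies still on the landing, let go, orange face up (x of tag in the frame of landing between -0.05 and 0.05 m and y of tag in the frame of landing between -0.04 and 0.04 m and z of tag in the frame of landing below 0.015 m and angle between tag's own y axis and vertical below 0.4 rad and linear speed of tag below 0.02 m/s and contact force between the fingers and tag below 0.1 N), for 0.2 s.
At the end, for the whole second after the job is handed in: The tag lies flat (within 0.12 rad) and still on the cork lid, orange face up, its centre within 20 mm of the lid's centre; the lid still sits on the upright jar, within 12 mm of its middle (horizontal distance between tag and lid below 0.02 m and z of tag in the frame of lid between 0.02 and 0.028 m and angle between tag's own y axis and vertical below 0.12 rad and linear speed of tag below 0.02 m/s and horizontal distance between lid and jar below 0.012 m and z of lid in the frame of jar below 0.077 m and angle between jar's own z axis and vertical below 0.08 rad); the robot touches nothing.
It fails at once if the jar is pushed more than 30 mm (distance of jar from where it was at the start of the episode above 0.03 m).
It fails at once if the spice jar is pushed more than 30 mm (distance of spice_jar from where it was at the start of the episode above 0.03 m).
It fails at once if the salt shaker is pushed more than 30 mm (distance of shaker from where it was at the start of the episode above 0.03 m).
It fails at once if the pepper mill is pushed more than 30 mm (distance of pepper_mill from where it was at the start of the episode above 0.03 m).
It also fails if it takes over 61 s, if anything falls off the work surface, if the arm or the gripper's body presses on something with over 40 N, if the wrist force passes 120 N, or if a joint passes its speed limit or range.

## Robot

A 6-joint arm with a two-finger parallel gripper is mounted at the origin on a cart in front of the work surface, level with it; the furniture and walls round the work are solid. World frame = base frame: x ahead of the robot, y to its left, z up, the work surface at z = 0. Lengths are in mm, angles in degrees, forces in N, time in s.
With the tool pointing down it reaches from about 250 to 725 mm from the base axis. Payload 4 kg.
Tool frame: the origin (TCP) lies midway between the tips of the shut fingers; the grasp point (between the pads) lies 19 mm behind it; z points along the fingers, y is the line along which they close (so a half turn about z gives the same grasp; the last joint's range is limited). The gripper opens to 85 mm and grips with 20 to 120 N. Pads are 22 mm wide; open, the fingers measure 114 mm over their backs; the gripper's body (76 mm by 85 mm) begins 54 mm behind the grasp point. The pads swing forward as they close: fully open they stand 13 mm farther back than shut.
Start: joints at [-68.239, 13.785, 0.286, 76.501, 0, 90], TCP at [185.365, -464.369, 204.406] pointing down, gripper open.
Joint ranges: [-155.79, 155.79], [-60.16, 107.12], [-62.33, 73.08], [-114, 123.19], [-81.49, 82.49], [-180, 180]. Speed limits (degrees/s): [159.86, 159.86, 180, 180, 180, 180].

## Interface

Orientations are given as [roll, pitch, yaw] about the fixed x, y, z axes, in that order (R = Rz(yaw) Ry(pitch) Rx(roll)).
In Python, from workcell import robot gives the robot as it stands. The module is installed in compiled form; this text tells all that it offers.
- The arm moves only by the tool drive_tool, never from a script. Its argument "plan" is a list of rows, each an object of numbers: "rx", "ry", "rz": the turn, a rotation vector about the tool's x, y, z normalised to -1 to 1, where 1 is 360 degrees; "x", "y", "z": the shift along the tool's x, y, z normalised to -1 to 1, where 1 is 100 cm; "fingers": the opening, from 0 (shut) to 1 (fully open). A call has 1 to 12 rows; each row is the pose to reach, as a shift and turn from the pose commanded when the call began, along the tool's axes at that moment, turning the shorter way round; what a row does not reach only later rows make up. A row lasts 1/10 s, in which the tool goes at most 50 mm and 8.59 degrees, less where a joint would pass 70% of its speed; a pose out of reach is approached as far as the arm can. A call with a number of a shift or a turn outside -1 to 1 is refused whole. A call with a gripper value outside its range is refused whole. The fingers move at their own pace and stop on an object; "grip_force" is the grip in N (left out, the last holds). Time passes only in rows, so rows that repeat a pose let the fingers close. It gives the time, the measured TCP pose, the force, the opening and the grip force at its end, in the units of the state.
- robot.observe(): the state, without advancing time (a new reading comes with each control period).
- robot.get_image(name): name is "scene" or "top" or "wrist"; returns (picture, depth): 480x640x3 uint8, red, green, blue; 480x640 float32, mm along the optical axis (not along the pixel's ray), 0 where there is no reading.
- robot.camera_params(name): a dict with "K" (3x3 intrinsics, pixels), "R" (3x3) and "t" (3): a world point X has camera coordinates R X + t; the wrist camera has in their place "hand_eye" (4x4, takes a point from camera to tool coordinates, whose origin is the TCP and whose axes are the flange's). Camera axes: x right, y down, z forward; pixel columns grow to the right and rows downward; lengths in mm; the calibration is good to about 2 mm. A picture is of the moment at which its call begins: read the wrist's pose just before it. camera_params takes no time and is no camera call.
- robot.close_job(): hands the job in; it is judged then, once.
Trained networks look in the newest picture that a camera, given by its name, has taken for a name from the list of things; names that differ only in an ending like _2 or _b are one class to them, and where a whole thing is asked for, a point or a joint stands for the part that bears it (a point fixed in the world has none). Each returns a list of dicts, best first, with "confidence" (0 to 1); they miss things now and then, are a little off and sometimes report something else, mostly with a low value. They report only what shows in the picture. A call takes as long as a camera call.
- robot.recognise(camera, target): "xy" ([column, row] as shares, 0 to 1, of the picture: columns of its width, rows of its height, amid what is visible of it).
- robot.trace(camera, target): "mask" (480x640 bool, what is visible of it) and "xy" ([column, row] as shares, 0 to 1, of the picture: columns of its width, rows of its height, amid what is visible of it).
The state is a dict: "time_s": time; "joint_pos": joint angles; "joint_velocities": joint speeds; "joint_torque": joint torques, N m; "position": TCP position; "tool_rot": TCP orientation; "force": force on the tool from outside, world axes, zero at the start; "moment": the same for the moment, N m; "gripper_width": finger opening in mm; "gripper_force": force on a finger pad.
Only numpy, scipy, OpenCV 4.12 (cv2) and the standard library are available. Lean on these libraries where they do the work, as an engineer would, in place of code of your own. Each camera call takes 0.05 s, during which the arm holds its last target. There are 200 camera calls.

## Working session

There is one attempt and no reset: what is moved stays moved. The work goes in short steps, Python scripts to look and compute and a tool call to move; the robot and the scene stay as the last step left them, time stands still between calls to the robot, and variables do not carry over. Pictures are saved under pics/ and viewed, at most 10 in all, crops included, and the job is handed in when it is done.

Besides the shell and the picture viewer there is one more tool, called after "Request:" by a JSON object that holds its "name" and its "arguments", one argument or row to a line. drive_tool: Moves the arm, as the interface text tells. Its arguments: {"type":"object","properties":{"plan":{"type":"array","items":{"type":"object","properties":{"rx":{"type":"number"},"ry":{"type":"number"},"rz":{"type":"number"},"x":{"type":"number"},"y":{"type":"number"},"z":{"type":"number"},"fingers":{"type":"number"}}}},"grip_force":{"type":"number"}},"required":["plan"]}

```bash
mkdir -p pics
cat > h.py <<'E'
import numpy as np, cv2
from workcell import robot
from scipy.spatial.transform import Rotation as Ro
def cloud(name,depth,st=None):
    p=robot.camera_params(name);K=np.array(p["K"])
    v,u=np.mgrid[0:480,0:640]
    z=depth.astype(float)
    c=np.stack([(u-K[0,2])/K[0,0]*z,(v-K[1,2])/K[1,1]*z,z],-1)
    if name=="wrist":
        H=np.array(p["hand_eye"]);c=c@H[:3,:3].T+H[:3,3]
        R=Ro.from_euler('xyz',st["tool_rot"],degrees=True).as_matrix()
        return c@R.T+np.array(st["position"])
    return (c-np.array(p["t"]))@np.array(p["R"])
def rows(pos,R,st):
    """shift/turn numbers from commanded state pose to target"""
    R0=Ro.from_euler('xyz',st["tool_rot"],degrees=True)
    d=R0.inv().apply(np.array(pos)-st["position"])/1000
    r=(R0.inv()*Ro.from_matrix(R)).as_rotvec(degrees=True)/360
    return d.round(4),r.round(4)
E
python3 - <<'E'
from h import *
s=robot.observe();print(s)
for n in("scene","top"):
    im,d=robot.get_image(n);cv2.imwrite(f"pics/{n}0.png",im[:,:,::-1]);np.save(n+"0.npy",d);np.save(n+"0i.npy",im)
    P=cloud(n,d);np.save(n+"P.npy",P)
    for t in("tag","stand","guide","landing","chute","jar","lid","spice_jar","shaker","pepper_mill"):
        r=robot.trace(n,t)
        if r:
            m=r[0]["mask"]&(d>0);q=P[m]
            np.save(f"m_{n}_{t}.npy",m)
            if len(q):print(n,t,round(r[0]["confidence"],2),len(q),"med",np.median(q,0).round(),"lo",np.percentile(q,2,axis=0).round(),"hi",np.percentile(q,98,axis=0).round(), (np.array(r[0]["xy"])*[640,480]).round())
        else:print(n,t,None)
E
```

```text
{'time_s': 0.0, 'joint_pos': array([-6.82395293e+01,  1.38310740e+01,  2.12217083e-01,  7.65003541e+01,
        1.48191375e-05,  8.99986826e+01]), 'joint_velocities': array([ 0.00233833,  0.00356209, -0.02403559,  0.03830745, -0.01563537,
        0.02719074]), 'joint_torque': array([ 6.95749695e-04, -3.72313392e+01,  2.52410227e+01,  1.69196154e-02,
       -5.44590523e-05,  1.25809837e-06]), 'position': array([ 185.10736245, -463.72879434,  203.51283435]), 'tool_rot': array([-1.79880789e+02, -1.75600514e-05,  2.17617880e+01]), 'force': array([ 0.48306204,  0.0657377 , -0.26029469]), 'moment': array([-0.06243006, -0.03942701,  0.02183795]), 'gripper_force': 0.0, 'gripper_width': 85.50932432735021}
scene tag 0.53 132 med [418. 237.  45.] lo [405. 223.  23.] hi [435. 249.  60.] [285. 369.]
scene stand 0.83 942 med [409. 236.   9.] lo [382. 193.   0.] hi [456. 267.  35.] [288. 380.]
scene guide 0.81 1150 med [627.  94. 160.] lo [603. -11.  -0.] hi [789. 156. 263.] [286. 240.]
scene landing 0.97 893 med [625. -46.  16.] lo [577. -79.   6.] hi [684.   2.  28.] [338. 258.]
scene chute 0.56 
[... 841 characters left out ...]
262.] [279. 209.]
top landing 0.93 2005 med [630. -40.  17.] lo [578. -78.   7.] hi [684.   3.  27.] [355. 234.]
top chute 0.78 7344 med [624.  61.  15.] lo [579. -77.   1.] hi [684. 164. 253.] [305. 230.]
top jar 0.86 398 med [ 430. -144.   58.] lo [ 395. -184.   25.] hi [ 477. -134.   68.] [405. 336.]
top lid 0.98 1431 med [ 437. -178.   93.] lo [ 403. -213.   88.] hi [ 473. -143.   96.] [426. 332.]
top spice_jar 0.74 403 med [422.  53. 105.] lo [404.  36.  65.] hi [440.  71. 109.] [302. 336.]
top shaker 0.7 458 med [ 735. -125.   73.] lo [ 725. -146.    5.] hi [ 758. -110.   90.] [405. 182.]
top pepper_mill 0.85 1189 med [759. 223. 109.] lo [745. 204.   1.] hi [831. 272. 157.] [228. 154.]
```

Run:
```python
from h import *
P={n:np.load(n+"P.npy") for n in("scene","top")};I={n:np.load(n+"0i.npy") for n in P}
m=lambda n,t:np.load(f"m_{n}_{t}.npy")
for n in P:
    for t,zr in(("landing",(3,32)),("stand",(3,14)),("lid",(88,99)),("chute",(-3,8))):
        q=P[n][m(n,t)];q=q[(q[:,2]>zr[0])&(q[:,2]<zr[1])]
        print(n,t,[np.round(a,1) for a in cv2.minAreaRect(q[:,:2].astype(np.float32))],np.median(q[:,2]).round(1))
    # tag: colours & plane
    q=P[n][m(n,"tag")];c=I[n][m(n,"tag")].astype(int)
    b=(c[:,2]>c[:,0]+30)&(q[:,2]>20); o=(c[:,0]>c[:,2]+60)&(q[:,2]>20)
    print("blue",b.sum(),"orange",o.sum())
    for k in(b,):
        if k.sum()>20:
            a=q[k];u=np.linalg.svd(a-np.median(a,0))[2][2] if 1 else 0
            print("plane",a.mean(0).round(1),u.round(3),a.min(0).round(),a.max(0).round(),[np.round(x,1) for x in cv2.minAreaRect(a[:,:2].astype(np.float32))])
    # landing plane
    a=P[n][m(n,"landing")];a=a[(a[:,1]<-5)&(a[:,1]>-65)];A=np.c_[a[:,:2],np.ones(len(a))]
    co=np.linalg.lstsq(A,a[:,2],rcond=None)[0];print("landing slope",co[:2].round(3))
t=I["top"];s=I["scene"]
v=np.hstack([cv2.resize(t[270:390,140:290],None,fx=2.6,fy=2.6,interpolation=cv2.INTER_CUBIC),cv2.resize(s[320:440,220:370],None,fx=2.6,fy=2.6,interpolation=cv2.INTER_CUBIC)])
w=cv2.resize(s[130:330,170:470],(780,520))[:, :]
cv2.imwrite("pics/st.png",v[:,:,::-1]);cv2.imwrite("pics/sc.png",w[:,:,::-1])
```

```text
scene landing [array([635.5, -43.5]), array([ 89.2, 126.3]), np.float64(85.3)] 16.2
scene stand [array([419.9, 228.9]), array([75.6, 74.3]), np.float64(77.2)] 8.2
scene lid [array([ 437.3, -177.2]), array([76.3, 76.6]), np.float64(57.2)] 93.2
scene chute [array([692.6,  44.4]), array([237. , 256.1]), np.float64(0.0)] 4.2
blue 67 orange 0
plane [418.7 236.7  44.3] [ 0.169  0.853 -0.493] [406. 225.  28.] [433. 247.  60.] [array([419.2, 236.8]), array([18.2, 27.3]), np.float64(78.9)]
landing slope [0.    0.236]
top landing [array([633.3, -38.4]), array([ 85.9, 114.7]), np.float64(89.1)] 16.9
top stand [array([420.6, 229.5]), array([75.1, 70.3]), np.float64(77.6)] 8.2
top lid [array([ 437.7, -177.5]), array([76.7, 77.8]), np.float64(6.5)] 92.7
top chute [array([654.5,  56.1]), array([281.1, 156.3]), np.float64(88.8)] 4.2
blue 187 orange 31
plane [421.3 236.7  43.4] [-0.206 -0.844  0.495] [405. 225.  25.] [438. 248.  64.] [array([421.7, 237.2]), array([18.5, 31.8]), np.float64(77.3)]
landing slope [0.003 0.23 ]
```

View pics/st.png

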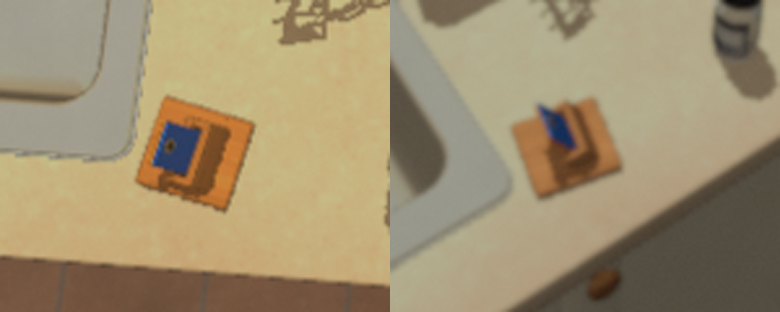

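View pics/top0.png

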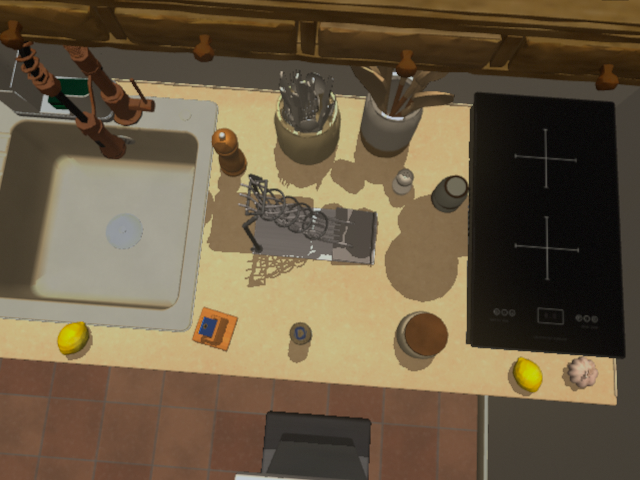

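View pics/scene0.png

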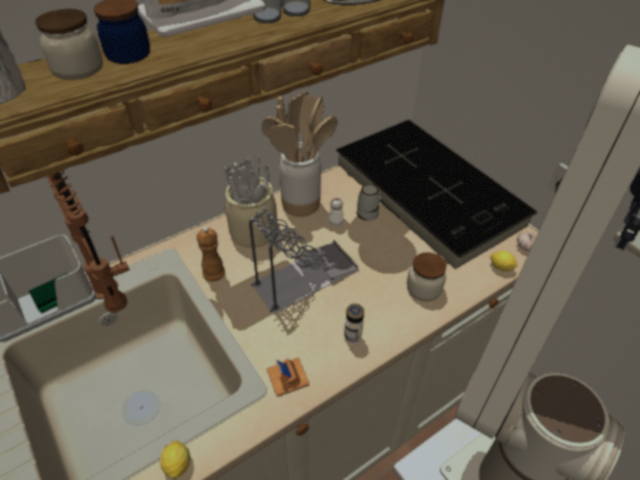

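The top view shows the tag (blue up, about (207,328)) leaning toward the sink (+y), the stand yawed about -12.6°. The chute is along y with its mouth near (258,190) and the landing near (355,235); the jar is at (423,335). I'll move to a pre-grasp pose along the tag's axis and look with the wrist camera.

```bash
cat >> h.py <<'E'
import json
def load():
    c=json.load(open("cmd.json"));return np.array(c["p"]),np.array(c["R"])
def plan(pos,R):
    """tool-frame shift/turn from the commanded pose; stores the rounded result as next commanded pose"""
    p0,R0=load();d=(R0.T@(np.array(pos)-p0)/1000).round(4)
    r=Ro.from_matrix(R0.T@np.array(R)).as_rotvec(degrees=True)/360;r=r.round(4)
    p1=p0+R0@d*1000;R1=R0@Ro.from_rotvec(r*360,degrees=True).as_matrix()
    json.dump({"p":p1.tolist(),"R":R1.tolist()},open("cmd.json","w"))
    print("xyz",d,"r",r,"rows",max(np.linalg.norm(d)*20,np.linalg.norm(r)*360/8.59).round(1))
def tagframe(psi):
    return Ro.from_euler('z',psi,degrees=True).as_matrix()@Ro.from_euler('x',-30,degrees=True).as_matrix()
def toolface(T): # tool for face grip: z=-T.z, y=-T.y, x=T.x
    return T@np.diag([1,-1,-1.])
PS=-12.6
E
python3 - <<'E'
from h import *
json.dump({"p":[185.365,-464.369,204.406],"R":Ro.from_euler('xyz',[180,0,21.761],degrees=True).as_matrix().tolist()},open("cmd.json","w"))
T=tagframe(PS);C=np.array([420.8,234.3,33.2]);print(T.round(2))
plan(C+T[:,2]*122,toolface(T))
print(robot.camera_params("wrist")["hand_eye"])
E
```

```text
[[ 0.98  0.19  0.11]
 [-0.22  0.85  0.49]
 [ 0.   -0.5   0.87]]
xyz [ 0.5121 -0.612   0.0656] r [-0.0808 -0.025   0.0932] rows 16.0
[[ 5.95315118e-04 -9.59318947e-01 -2.82323933e-01  7.05053939e+01]
 [ 9.99999404e-01  3.12682475e-04  1.04614773e-03  3.40702868e-01]
 [-9.15311592e-04 -2.82324387e-01  9.59318562e-01 -1.68947207e+02]
 [ 0.00000000e+00  0.00000000e+00  0.00000000e+00  1.00000000e+00]]
```

Request:
{"name": "drive_tool", "arguments": {
  "plan": [
    {"x":0.5121,"y":-0.612,"z":0.0656,"rx":-0.0808,"ry":-0.025,"rz":0.0932,"fingers":0.5},
    {"x":0.5121,"y":-0.612,"z":0.0656,"rx":-0.0808,"ry":-0.025,"rz":0.0932,"fingers":0.5},
    {"x":0.5121,"y":-0.612,"z":0.0656,"rx":-0.0808,"ry":-0.025,"rz":0.0932,"fingers":0.5},
    {"x":0.5121,"y":-0.612,"z":0.0656,"rx":-0.0808,"ry":-0.025,"rz":0.0932,"fingers":0.5},
    {"x":0.5121,"y":-0.612,"z":0.0656,"rx":-0.0808,"ry":-0.025,"rz":0.0932,"fingers":0.5},
    {"x":0.5121,"y":-0.612,"z":0.0656,"rx":-0.0808,"ry":-0.025,"rz":0.0932,"fingers":0.5},
    {"x":0.5121,"y":-0.612,"z":0.0656,"rx":-0.0808,"ry":-0.025,"rz":0.0932,"fingers":0.5},
    {"x":0.5121,"y":-0.612,"z":0.0656,"rx":-0.0808,"ry":-0.025,"rz":0.0932,"fingers":0.5},
    {"x":0.5121,"y":-0.612,"z":0.0656,"rx":-0.0808,"ry":-0.025,"rz":0.0932,"fingers":0.5},
    {"x":0.5121,"y":-0.612,"z":0.0656,"rx":-0.0808,"ry":-0.025,"rz":0.0932,"fingers":0.5},
    {"x":0.5121,"y":-0.612,"z":0.0656,"rx":-0.0808,"ry":-0.025,"rz":0.0932,"fingers":0.5},
    {"x":0.5121,"y":-0.612,"z":0.0656,"rx":-0.0808,"ry":-0.025,"rz":0.0932,"fingers":0.5}
  ]
}}

```text
time_s: 2.3
position: [303.6, -211.5, 160.8]
tool_rot: [152.0, 0.0, -10.0]
force: [0.3, -0.4, -0.5]
gripper_width: 42.6
gripper_force: 0.0
```

```bash
cat >> h.py <<'E'
def sync():
    s=robot.observe();json.dump({"p":list(map(float,s["position"])),"R":Ro.from_euler('xyz',s["tool_rot"],degrees=True).as_matrix().tolist()},open("cmd.json","w"))
    return s
E
python3 - <<'E'
from h import *
s=sync();print(s["joint_pos"].round(1))
T=tagframe(PS);C=np.array([420.8,234.3,33.2])
plan(C+T[:,2]*122,toolface(T))
E
```

```text
[-10.1  -1.4 -29.9  61.5 -28.  179.9]
xyz [ 0.0404 -0.4698 -0.2247] r [-0.0056 -0.0034  0.0062] rows 10.4
```

```bash
cat >> h.py <<'E'
def toolface(T): # z=-T.z, y=T.y, x=-T.x
    return T@np.diag([-1,1,-1.])
E
python3 - <<'E'
from h import *
T=tagframe(PS);C=np.array([420.8,234.3,33.2])
sync();plan(C+T[:,2]*122,toolface(T))
E
```

```text
xyz [ 0.0404 -0.4698 -0.2247] r [ 0.0053 -0.0087 -0.4937] rows 20.7
```

Request:
{"name": "drive_tool", "arguments": {
  "plan": [
    {"x":0.0,"y":-0.24,"z":-0.11,"rz":-0.25},
    {"x":0.0,"y":-0.24,"z":-0.11,"rz":-0.25},
    {"x":0.0,"y":-0.24,"z":-0.11,"rz":-0.25},
    {"x":0.0,"y":-0.24,"z":-0.11,"rz":-0.25},
    {"x":0.0404,"y":-0.4698,"z":-0.2247,"rx":0.0053,"ry":-0.0087,"rz":-0.4937},
    {"x":0.0404,"y":-0.4698,"z":-0.2247,"rx":0.0053,"ry":-0.0087,"rz":-0.4937},
    {"x":0.0404,"y":-0.4698,"z":-0.2247,"rx":0.0053,"ry":-0.0087,"rz":-0.4937},
    {"x":0.0404,"y":-0.4698,"z":-0.2247,"rx":0.0053,"ry":-0.0087,"rz":-0.4937},
    {"x":0.0404,"y":-0.4698,"z":-0.2247,"rx":0.0053,"ry":-0.0087,"rz":-0.4937},
    {"x":0.0404,"y":-0.4698,"z":-0.2247,"rx":0.0053,"ry":-0.0087,"rz":-0.4937},
    {"x":0.0404,"y":-0.4698,"z":-0.2247,"rx":0.0053,"ry":-0.0087,"rz":-0.4937},
    {"x":0.0404,"y":-0.4698,"z":-0.2247,"rx":0.0053,"ry":-0.0087,"rz":-0.4937}
  ]
}}

```text
invalid input at $.plan[0]: expected keys rx, ry, rz, x, y, z, fingers
```

Run:
```python
from h import *
T=tagframe(PS);C=np.array([420.8,234.3,33.2])
print(sync()["joint_pos"].round(1));plan(C+T[:,2]*122,toolface(T))
```

```text
[-10.1  -1.4 -29.9  61.5 -28.  179.9]
xyz [ 0.0404 -0.4698 -0.2247] r [ 0.0053 -0.0087 -0.4937] rows 20.7
```

Request:
{"name": "drive_tool", "arguments": {
  "plan": [
    {"x":0.0,"y":-0.24,"z":-0.11,"rx":0,"ry":0,"rz":-0.25,"fingers":0.5},
    {"x":0.0,"y":-0.24,"z":-0.11,"rx":0,"ry":0,"rz":-0.25,"fingers":0.5},
    {"x":0.0,"y":-0.24,"z":-0.11,"rx":0,"ry":0,"rz":-0.25,"fingers":0.5},
    {"x":0.0,"y":-0.24,"z":-0.11,"rx":0,"ry":0,"rz":-0.25,"fingers":0.5},
    {"x":0.0404,"y":-0.4698,"z":-0.2247,"rx":0.0053,"ry":-0.0087,"rz":-0.4937,"fingers":0.5},
    {"x":0.0404,"y":-0.4698,"z":-0.2247,"rx":0.0053,"ry":-0.0087,"rz":-0.4937,"fingers":0.5},
    {"x":0.0404,"y":-0.4698,"z":-0.2247,"rx":0.0053,"ry":-0.0087,"rz":-0.4937,"fingers":0.5},
    {"x":0.0404,"y":-0.4698,"z":-0.2247,"rx":0.0053,"ry":-0.0087,"rz":-0.4937,"fingers":0.5},
    {"x":0.0404,"y":-0.4698,"z":-0.2247,"rx":0.0053,"ry":-0.0087,"rz":-0.4937,"fingers":0.5},
    {"x":0.0404,"y":-0.4698,"z":-0.2247,"rx":0.0053,"ry":-0.0087,"rz":-0.4937,"fingers":0.5},
    {"x":0.0404,"y":-0.4698,"z":-0.2247,"rx":0.0053,"ry":-0.0087,"rz":-0.4937,"fingers":0.5},
    {"x":0.0404,"y":-0.4698,"z":-0.2247,"rx":0.0053,"ry":-0.0087,"rz":-0.4937,"fingers":0.5}
  ]
}}

```text
time_s: 3.5
position: [434.3, 297.9, 136.3]
tool_rot: [-171.3, 27.1, 95.6]
force: [0.5, -0.2, -0.1]
gripper_width: 43.0
gripper_force: 0.0
```

Run:
```python
from h import *
T=tagframe(PS);C=np.array([420.8,234.3,33.2])
print(sync()["joint_pos"].round(1));plan(C+T[:,2]*122,toolface(T))
```

```text
[ 43.9  39.6  23.4  98.1 -15.1 133.6]
xyz [-0.0048 -0.0006 -0.0004] r [ 0.0037 -0.0032 -0.205 ] rows 8.6
```

Request:
{"name": "drive_tool", "arguments": {
  "plan": [
    {"x":-0.0048,"y":-0.0006,"z":-0.0004,"rx":0.0037,"ry":-0.0032,"rz":-0.205,"fingers":0.5},
    {"x":-0.0048,"y":-0.0006,"z":-0.0004,"rx":0.0037,"ry":-0.0032,"rz":-0.205,"fingers":0.5},
    {"x":-0.0048,"y":-0.0006,"z":-0.0004,"rx":0.0037,"ry":-0.0032,"rz":-0.205,"fingers":0.5},
    {"x":-0.0048,"y":-0.0006,"z":-0.0004,"rx":0.0037,"ry":-0.0032,"rz":-0.205,"fingers":0.5},
    {"x":-0.0048,"y":-0.0006,"z":-0.0004,"rx":0.0037,"ry":-0.0032,"rz":-0.205,"fingers":0.5},
    {"x":-0.0048,"y":-0.0006,"z":-0.0004,"rx":0.0037,"ry":-0.0032,"rz":-0.205,"fingers":0.5},
    {"x":-0.0048,"y":-0.0006,"z":-0.0004,"rx":0.0037,"ry":-0.0032,"rz":-0.205,"fingers":0.5},
    {"x":-0.0048,"y":-0.0006,"z":-0.0004,"rx":0.0037,"ry":-0.0032,"rz":-0.205,"fingers":0.5},
    {"x":-0.0048,"y":-0.0006,"z":-0.0004,"rx":0.0037,"ry":-0.0032,"rz":-0.205,"fingers":0.5},
    {"x":-0.0048,"y":-0.0006,"z":-0.0004,"rx":0.0037,"ry":-0.0032,"rz":-0.205,"fingers":0.5},
    {"x":-0.0048,"y":-0.0006,"z":-0.0004,"rx":0.0037,"ry":-0.0032,"rz":-0.205,"fingers":0.5}
  ]
}}

```text
time_s: 4.6
position: [433.1, 290.4, 141.1]
tool_rot: [-150.0, 0.2, 166.8]
force: [0.2, -0.3, 0.2]
gripper_width: 42.6
gripper_force: 0.0
```

Run:
```python
from h import *
s=robot.observe();print(s["joint_pos"].round(1),s["position"].round(1),s["tool_rot"].round(2))
R=Ro.from_euler('xyz',s["tool_rot"],degrees=True).as_matrix()
im,d=robot.get_image("wrist");cv2.imwrite("pics/w1.png",im[:,:,::-1])
P=cloud("wrist",d,s);c=im.astype(int)
r=robot.trace("wrist","tag");print([x["confidence"] for x in r])
m=r[0]["mask"]&(d>0)
b=m&(c[:,:,2]>c[:,:,0]+30);q=P[b];q=q[q[:,2]>15]
T=tagframe(PS);C=np.array([420.8,234.3,33.2])
u=np.linalg.svd(q-q.mean(0),full_matrices=False)[2][2];u*=np.sign(u[2]);print("normal",u.round(3),"expect",(-T[:,1]).round(3))
L=(q-C)@T
print(len(q),"tag-frame lo/hi/med",np.percentile(L,[1,50,99],axis=0).round(1))
print("psi from blue rect",[np.round(x,1) for x in cv2.minAreaRect(L[:,[0,2]].astype(np.float32))])
w=robot.trace("wrist","stand")
q=P[w[0]["mask"]&(d>0)];q=q[(q[:,2]>3)&(q[:,2]<13)];print([np.round(x,1) for x in cv2.minAreaRect(q[:,:2].astype(np.float32))])
```

```text
[ 43.9  40.   24.   99.8 -16.   60.8] [433.1 290.4 141.1] [-149.96    0.22  166.84]
[0.76]
normal [-0.161 -0.808  0.567] expect [-0.189 -0.845  0.5  ]
140 tag-frame lo/hi/med [[-17.2  -4.4  24.1]
 [ -1.7  -3.   25.5]
 [ 14.4  -2.2  27. ]]
psi from blue rect [array([-1.2, 25.6]), array([32.4,  3.4]), np.float64(1.9)]
[array([ 740.3, -115.2]), array([0., 0.]), np.float64(0.0)]
```

View pics/w1.png

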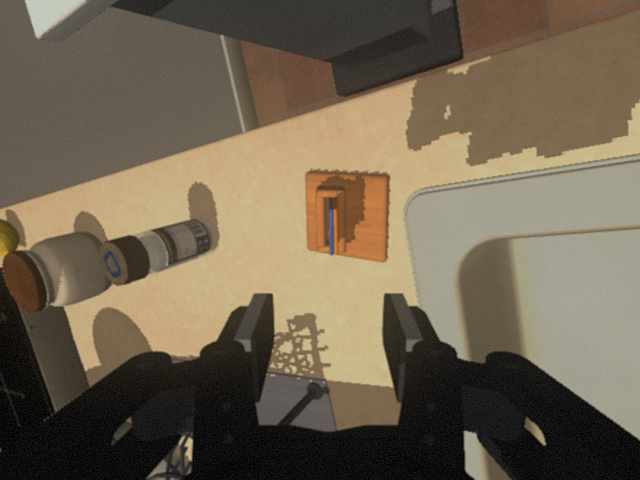

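The wrist view shows the tag edge-on at (333,227) in its groove, between the open fingers in line. Its position matches my estimate to about 1 mm, so I go in and grip.

Run:
```python
from h import *
T=tagframe(PS);C=np.array([420.8,234.3,33.2])+T@[-1.2,0,.5]
sync();plan(C+T[:,2]*1.5,toolface(T))
```

```text
xyz [0.0004 0.0042 0.1205] r [-0.0001 -0.0001 -0.0014] rows 2.4
```

Request:
{"name": "drive_tool", "arguments": {
  "plan": [
    {"x":0.0004,"y":0.0042,"z":0.04,"rx":-0.0001,"ry":-0.0001,"rz":-0.0014,"fingers":0.5},
    {"x":0.0004,"y":0.0042,"z":0.07,"rx":-0.0001,"ry":-0.0001,"rz":-0.0014,"fingers":0.5},
    {"x":0.0004,"y":0.0042,"z":0.09,"rx":-0.0001,"ry":-0.0001,"rz":-0.0014,"fingers":0.5},
    {"x":0.0004,"y":0.0042,"z":0.105,"rx":-0.0001,"ry":-0.0001,"rz":-0.0014,"fingers":0.5},
    {"x":0.0004,"y":0.0042,"z":0.1205,"rx":-0.0001,"ry":-0.0001,"rz":-0.0014,"fingers":0.5},
    {"x":0.0004,"y":0.0042,"z":0.1205,"rx":-0.0001,"ry":-0.0001,"rz":-0.0014,"fingers":0.5},
    {"x":0.0004,"y":0.0042,"z":0.1205,"rx":-0.0001,"ry":-0.0001,"rz":-0.0014,"fingers":0.5},
    {"x":0.0004,"y":0.0042,"z":0.1205,"rx":-0.0001,"ry":-0.0001,"rz":-0.0014,"fingers":0.5}
  ]
}}

```text
time_s: 5.55
position: [420.3, 236.7, 35.8]
tool_rot: [-150.1, 0.0, 167.5]
force: [0.1, -0.2, 0.1]
gripper_width: 42.8
gripper_force: 0.0
```

Run:
```python
from h import *
T=tagframe(PS);C=np.array([420.8,234.3,33.2])+T@[-1.2,0,.5]
s=robot.observe();print(s["position"],T.T@(s["position"]-C),s["tool_rot"])
im,d=robot.get_image("wrist");cv2.imwrite("pics/w2.png",im[150:470,130:530,::-1])
```

```text
[420.28676408 236.68249695  35.84962618] [0.17939886 0.59183949 2.90122347] [-1.50097862e+02  2.61979171e-02  1.67498799e+02]
```

View pics/w2.png

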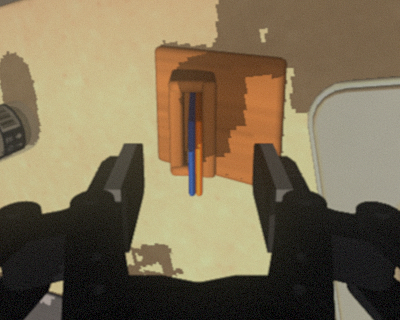

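Request:
{"name": "drive_tool", "arguments": {
  "grip_force": 50,
  "plan": [
    {"x":0,"y":0,"z":0.0015,"rx":0,"ry":0,"rz":0,"fingers":0.5},
    {"x":0,"y":0,"z":0.0015,"rx":0,"ry":0,"rz":0,"fingers":0},
    {"x":0,"y":0,"z":0.0015,"rx":0,"ry":0,"rz":0,"fingers":0},
    {"x":0,"y":0,"z":0.0015,"rx":0,"ry":0,"rz":0,"fingers":0},
    {"x":0,"y":0,"z":0.0015,"rx":0,"ry":0,"rz":0,"fingers":0},
    {"x":0,"y":0,"z":0.0015,"rx":0,"ry":0,"rz":0,"fingers":0},
    {"x":0,"y":0,"z":0.0015,"rx":0,"ry":0,"rz":0,"fingers":0}
  ]
}}

```text
time_s: 6.3
position: [419.4, 235.1, 33.8]
tool_rot: [-150.0, -0.0, 167.5]
force: [-0.3, 0.9, 0.5]
gripper_width: -0.5
gripper_force: 0.0
```

Run:
```python
from h import *
s=robot.observe();T=tagframe(PS);C=np.array([420.8,234.3,33.2])+T@[-1.2,0,.5]
print(s["position"],T.T@(s["position"]-C),s["gripper_width"],s["gripper_force"])
im,d=robot.get_image("wrist");cv2.imwrite("pics/w3.png",im[150:470,130:530,::-1])
P=cloud("wrist",d,s);np.save("w3P.npy",P);np.save("w3i.npy",im)
p=robot.camera_params("wrist");H=np.linalg.inv(np.array(p["hand_eye"]));K=np.array(p["K"])
for a in([0,0,0],[0,0,-19],[11,0,0],[-11,0,0]):
    q=H[:3,:3]@np.array(a)+H[:3,3];q=K@q;print(a,(q[:2]/q[2]-[130,150]).round())
```

```text
[419.39461865 235.11973767  33.81756771] [-0.35035545  0.11853152  0.28153997] -0.4956210073582518 0.0
[0, 0, 0] [199. 138.]
[0, 0, -19] [199. 156.]
[11, 0, 0] [199. 115.]
[-11, 0, 0] [199. 160.]
```

View pics/w3.png

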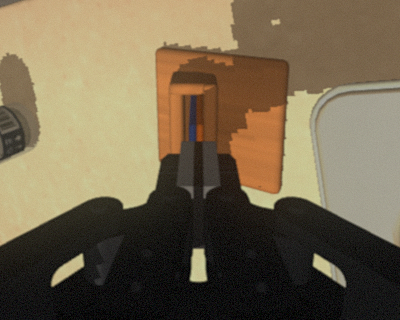

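Run:
```python
from h import *
s=robot.observe();R=Ro.from_euler('xyz',s["tool_rot"],degrees=True).as_matrix()
P=np.load("w3P.npy");im=np.load("w3i.npy");L=(P-s["position"])@R
for r in(250,262,275,285,290,295,300,310,320,335,350,370,395):
    print(r,[(c,*L[r,c].round().astype(int),*im[r,c]) for c in (316,321,325,329,333,340)])
```

```text
250 [(316, np.int64(10), np.int64(-7), np.int64(26), np.uint8(117), np.uint8(78), np.uint8(45)), (321, np.int64(16), np.int64(-4), np.int64(6), np.uint8(59), np.uint8(52), np.uint8(61)), (325, np.int64(16), np.int64(-2), np.int64(8), np.uint8(57), np.uint8(47), np.uint8(54)), (329, np.int64(16), np.int64(0), np.int64(6), np.uint8(97), np.uint8(55), np.uint8(25)), (333, np.int64(16), np.int64(2), np.int64(6), np.uint8(93), np.uint8(62), np.uint8(38)), (340, np.int64(17), np.int64(5), np.int64(5), np.uint8(117), np.uint8(74), np.uint8(36))]
262 [(316, np.int64(4), np.int64(-7), np.int64(25), np.uint8(118), np.uint8(78), np.uint8(46)), (321, np.int64(16), np.int64(-4), np.int64(-10), np.uint8(53), np.uint8(52), np.uint8(65)), (325, np.int64(15), np.int64(-2), np.int64(-8), np.uint8(53), np.uint8(42), np.uint8(50)), (329, np.int64(16), np.int64(0), np.int64(-10), np.uint8(93), np.uint8(44), np.uint8(15)), (333, np.int64(11), np.int64(2), np.int64(5), np.uint8(94), np.uint8(59), np.uint8(30)), (340, np.int64(11), np.int64(5), np.int64(5), np.uint8(116), np.uint8(72), np.uint8(42))]
275 [(
[... 5376 characters left out ...]
p.int64(-69), np.uint8(33), np.uint8(32), np.uint8(29)), (340, np.int64(13), np.int64(3), np.int64(-82), np.uint8(23), np.uint8(23), np.uint8(22))]
395 [(316, np.int64(0), np.int64(-4), np.int64(-75), np.uint8(25), np.uint8(18), np.uint8(25)), (321, np.int64(-2), np.int64(-2), np.int64(-72), np.uint8(17), np.uint8(20), np.uint8(22)), (325, np.int64(-9), np.int64(-1), np.int64(-63), np.uint8(19), np.uint8(21), np.uint8(22)), (329, np.int64(-9), np.int64(0), np.int64(-63), np.uint8(22), np.uint8(23), np.uint8(21)), (333, np.int64(-4), np.int64(1), np.int64(-70), np.uint8(41), np.uint8(40), np.uint8(34)), (340, np.int64(-1), np.int64(3), np.int64(-74), np.uint8(16), np.uint8(15), np.uint8(16))]
```

Run:
```python
from h import *
s=robot.observe();R=Ro.from_euler('xyz',s["tool_rot"],degrees=True).as_matrix();print(s["position"],s["gripper_width"])
for n in("scene","top"):
    im,d=robot.get_image(n);P=cloud(n,d);L=(P-s["position"])@R;c=im.astype(int)
    k=(d>0)&(abs(L[...,0])<30)&(abs(L[...,1])<40)&(L[...,2]>-110)&(L[...,2]<20)
    q=np.c_[L[k],c[k]];q=q[np.argsort(-q[:,2])]
    print(n,len(q));dk=q[(q[:,3:].max(1)<95)&(q[:,5]<q[:,3]+15)]
    print(dk[:12].round().astype(int))
    if len(q): print("hist z", np.histogram(q[:,2],bins=range(-110,30,10)))
P=np.load("w3P.npy");L=(P-s["position"])@R
k=(abs(L[...,0])<14)&(abs(L[...,1])<25)&(L[...,2]>-60)&(L[...,2]<-28);v,u=np.where(k)
print("wrist finger",u.min(),u.max(),v.min(),v.max(),L[k].min(0),L[k].max(0))
```

```text
[419.40400987 235.12502844  33.80475154] 0.0825461917666156
scene 1087
[[ 22 -13  20  87  55  28]
 [ 28  21  20  93  59  33]
 [ 29  26  20  92  63  38]
 [ 26  20  19  94  61  34]
 [ 23  -3  19  79  51  28]
 [ 22  -1  19  79  51  28]
 [ 23   5  19  84  54  32]
 [ 23   2  19  80  52  31]
 [ 21   9  18  88  57  32]
 [ 29  28  18  93  62  36]
 [ 26  24  18  93  59  33]
 [ 23   7  18  85  53  30]]
hist z (array([ 82,  93, 118,  91,  24,  40,  38,  29,  19,  25,  30, 217, 281]), array([-110, -100,  -90,  -80,  -70,  -60,  -50,  -40,  -30,  -20,  -10,
          0,   10,   20]))
top 832
[[ 16  25  14  74  64  79]
 [ 17  19  13  84  62  68]
 [ 17  26  12  83  63  65]
 [  2  -1  12  81  71  90]
 [ 15   3  11  64  57  72]
 [ 14  -3  10  84  67  75]
 [ 16  -1   9  75  54  40]
 [-20   0   8  77  59  54]
 [ 16   1   6  65  54  66]
 [  8  -7   5  81  71  90]
 [ 16   9   5  80  64  74]
 [ 16   2   5  77  57  54]]
hist z (array([ 28,  53,   8,  15,   0,  21,  37,  30,  51,  68,  59, 254, 208]), array([-110, -100,  -90,  -80,  -70,  -60,  -50,  -40,  -30,  -20,  -10,
          0,   10,   20]))
wrist finger 285 370 291 338 [  6.62366823 -14.39292107 -59.99849047] [ 12.48043252  12.99732047 -28.89796957]
```

Closing to 0 and the wrist depth show the real fingertips about 31 mm short of the stated TCP, just above the tag's top edge. I open and advance in small steps, watching the force.

Request:
{"name": "drive_tool", "arguments": {
  "plan": [
    {"x":0,"y":0,"z":0,"rx":0,"ry":0,"rz":0,"fingers":0.45},
    {"x":0,"y":0,"z":0,"rx":0,"ry":0,"rz":0,"fingers":0.45},
    {"x":0,"y":0,"z":0,"rx":0,"ry":0,"rz":0,"fingers":0.45},
    {"x":0,"y":0,"z":0,"rx":0,"ry":0,"rz":0,"fingers":0.45},
    {"x":0,"y":0,"z":0.005,"rx":0,"ry":0,"rz":0,"fingers":0.45},
    {"x":0,"y":0,"z":0.01,"rx":0,"ry":0,"rz":0,"fingers":0.45},
    {"x":0,"y":0,"z":0.015,"rx":0,"ry":0,"rz":0,"fingers":0.45},
    {"x":0,"y":0,"z":0.02,"rx":0,"ry":0,"rz":0,"fingers":0.45},
    {"x":0,"y":0,"z":0.02,"rx":0,"ry":0,"rz":0,"fingers":0.45}
  ]
}}

```text
time_s: 7.35
position: [416.6, 224.5, 15.8]
tool_rot: [-149.9, -0.1, 167.5]
force: [-0.2, 0.1, 0.6]
gripper_width: 38.7
gripper_force: 0.0
```

Run:
```python
from h import *
s=robot.observe();R=Ro.from_euler('xyz',s["tool_rot"],degrees=True).as_matrix();print(s["position"],s["force"],s["gripper_width"])
im,d=robot.get_image("wrist");cv2.imwrite("pics/w4.png",im[150:470,130:530,::-1])
L=(cloud("wrist",d,s)-s["position"])@R
for y0,y1 in((-40,-15),(15,40)):
    k=(abs(L[...,0])<14)&(L[...,1]>y0)&(L[...,1]<y1)&(L[...,2]>-70)&(L[...,2]<10);h=np.histogram(L[k][:,2],bins=range(-70,15,5));print(h[0])
```

```text
[416.55614315 224.53012008  15.7646188 ] [-0.18239497  0.08196084  0.57250264] 38.74510640360554
[450 625 398 420 363 338 289 187  45   0   0   0   0   0   0   0]
[458 640 403 404 372 337 297 182  48   0   0 612 702 912 183   0]
```

View pics/w4.png

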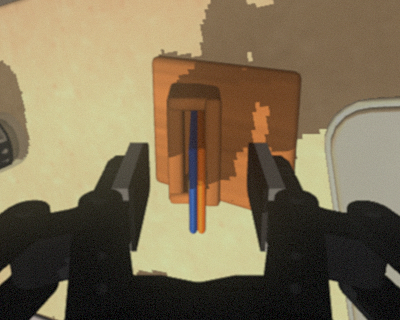

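Confirmed: the finger surfaces end about 30 mm short of the stated TCP, with no contact. Advance 8 mm more and close.

Request:
{"name": "drive_tool", "arguments": {
  "grip_force": 50,
  "plan": [
    {"x":0,"y":0,"z":0.004,"rx":0,"ry":0,"rz":0,"fingers":0.45},
    {"x":0,"y":0,"z":0.008,"rx":0,"ry":0,"rz":0,"fingers":0.45},
    {"x":0,"y":0,"z":0.008,"rx":0,"ry":0,"rz":0,"fingers":0.45},
    {"x":0,"y":0,"z":0.008,"rx":0,"ry":0,"rz":0,"fingers":0},
    {"x":0,"y":0,"z":0.008,"rx":0,"ry":0,"rz":0,"fingers":0},
    {"x":0,"y":0,"z":0.008,"rx":0,"ry":0,"rz":0,"fingers":0},
    {"x":0,"y":0,"z":0.008,"rx":0,"ry":0,"rz":0,"fingers":0},
    {"x":0,"y":0,"z":0.008,"rx":0,"ry":0,"rz":0,"fingers":0}
  ]
}}

```text
time_s: 8.2
position: [416.3, 220.9, 10.0]
tool_rot: [-149.9, -0.0, 167.5]
force: [-0.1, -3.5, 2.7]
gripper_width: 5.1
gripper_force: 53.1
```

Request:
{"name": "drive_tool", "arguments": {
  "plan": [
    {"x":0,"y":0,"z":-0.01,"rx":0,"ry":0,"rz":0,"fingers":0},
    {"x":0,"y":0,"z":-0.03,"rx":0,"ry":0,"rz":0,"fingers":0},
    {"x":0,"y":0,"z":-0.06,"rx":0,"ry":0,"rz":0,"fingers":0},
    {"x":0,"y":0,"z":-0.1,"rx":0,"ry":0,"rz":0,"fingers":0},
    {"x":0,"y":0,"z":-0.14,"rx":0,"ry":0,"rz":0,"fingers":0},
    {"x":0,"y":0,"z":-0.18,"rx":0,"ry":0,"rz":0,"fingers":0},
    {"x":0,"y":0,"z":-0.2,"rx":0,"ry":0,"rz":0,"fingers":0},
    {"x":0,"y":0,"z":-0.2,"rx":0,"ry":0,"rz":0,"fingers":0},
    {"x":0,"y":0,"z":-0.2,"rx":0,"ry":0,"rz":0,"fingers":0}
  ]
}}

```text
time_s: 9.1
position: [438.1, 319.7, 182.2]
tool_rot: [-150.1, -0.0, 167.5]
force: [0.0, -0.0, -0.3]
gripper_width: 5.1
gripper_force: 52.9
```

Run:
```python
from h import *
s=robot.observe();R=Ro.from_euler('xyz',s["tool_rot"],degrees=True).as_matrix();print(s["position"],s["gripper_width"],s["gripper_force"])
T=tagframe(PS);C=np.array([420.8,234.3,33.2])+T@[-1.2,0,.5]
print("TCP in tag at grasp",T.T@(np.array([416.3,220.9,10.0])-C))
im,d=robot.get_image("wrist");L=(cloud("wrist",d,s)-s["position"])@R;c=im.astype(int)
b=(c[...,2]>c[...,0]+20)&(d>0);q=L[b];q=q[(abs(q[:,1])<12)&(abs(q[:,2]+28)<45)&(abs(q[:,0])<30)]
o=(c[...,0]>c[...,2]+70)&(d>0);g=L[o];g=g[(abs(g[:,1])<12)&(abs(g[:,2]+28)<45)&(abs(g[:,0])<30)]
for n,a in(("blue",q),("orange",g)):
    if len(a):print(n,len(a),np.percentile(a,[2,50,98],axis=0).round(1))
for n in("scene","top"):
    im,d=robot.get_image(n);P=cloud(n,d);np.save(n+"P1.npy",P);np.save(n+"I1.npy",im)
    k=(d>0)&(abs(P[...,0]-632)<60)&(P[...,1]>40)&(P[...,1]<190)&(P[...,2]>225)&(P[...,2]<300)
    print(n,k.sum());q=P[k];print(q[np.argsort(-q[:,2])][::max(1,len(q)//60)].round().astype(int).tolist())
```

```text
[438.10963657 319.65411538 182.20247361] 5.066674826666823 52.936731576919556
TCP in tag at grasp [ -0.26850599  -0.57538983 -27.62125397]
blue 637 [[-16.3  -3.2 -53.8]
 [ -0.3  -1.9 -52.5]
 [ 15.4  -0.8 -51.2]]
orange 660 [[-16.3  -0.2 -54.8]
 [  1.    0.8 -52.6]
 [ 16.    2.  -47.3]]
scene 0
[]
top 689
[[633, 137, 274], [651, 136, 271], [649, 133, 266], [608, 150, 263], [649, 135, 260], [608, 149, 259], [614, 132, 257], [651, 163, 256], [632, 130, 256], [641, 123, 255], [627, 124, 255], [652, 165, 254], [632, 129, 254], [638, 126, 254], [618, 165, 254], [648, 127, 254], [643, 124, 253], [635, 126, 253], [647, 124, 253], [619, 128, 252], [654, 143, 252], [651, 159, 251], [606, 128, 251], [642, 125, 251], [659, 131, 250], [605, 133, 249], [634, 155, 248], [650, 155, 247], [618, 123, 246], [618, 153, 246], [659, 134, 245], [611, 135, 244], [662, 142, 243], [654, 139, 243], [662, 147, 242], [652, 152, 242], [650, 149, 241], [607, 150, 240], [607, 151, 240], [606, 151, 239], [639, 151, 239], [642, 155, 239], [654, 140, 238], [619, 116, 238], [595, 142, 237], [597, 144, 237], [662, 154, 237], [668, 145, 236], [610, 155, 236], [648, 153, 235], [646, 156, 235], [670, 148, 235], [672, 150, 234], [622, 110, 233], [592, 149, 232], [646, 148, 231], [637, 117, 230], [595, 151, 229], [677, 153, 229], [590, 149, 228], [591, 153, 227], [677, 155, 226], [640, 116, 225]]
```

Run:
```python
from h import *
for n in("top","scene"):
    P=np.load(n+"P1.npy");I=np.load(n+"I1.npy");hsv=cv2.cvtColor(I,cv2.COLOR_RGB2HSV)
    k=(P[...,2]<32)&(P[...,2]>1.5)&(abs(P[...,0]-632)<75)&(P[...,1]>-100)&(P[...,1]<180)&(hsv[...,1]<70)
    q=P[k];ys=[];lo=[];hi=[]
    for y in range(-75,165,10):
        a=q[(q[:,1]>y-5)&(q[:,1]<y+5)]
        if len(a)>10: ys.append(y);lo.append(np.percentile(a[:,0],1));hi.append(np.percentile(a[:,0],99))
    print(n,[(y,round(l),round(h)) for y,l,h in zip(ys,lo,hi)],"y range",np.percentile(q[:,1],[.3,99.7]).round(1))
# rectangle on landing region
    b=q[(q[:,1]<2)];print(cv2.minAreaRect(b[:,:2].astype(np.float32)))
P=Ro.from_euler('z',-.7,degrees=True).as_matrix()
T=tagframe(-.7);M=np.array([632,0,0])+P@[0,142,253]
C=M+T[:,2]*75;R=toolface(T)
sync();plan(C-R@[-.2,0,-27.5],R)
```

```text
top [(-75, 576, 682), (-65, 577, 682), (-55, 577, 682), (-45, 576, 682), (-35, 577, 682), (-25, 576, 684), (-15, 577, 683), (-5, 577, 683), (5, 577, 683), (15, 578, 685), (25, 578, 684), (35, 578, 686), (45, 579, 685), (55, 578, 685), (65, 578, 685), (75, 578, 681), (85, 579, 685), (95, 578, 686), (105, 578, 683), (115, 579, 681), (125, 579, 680), (135, 579, 683), (145, 579, 680), (155, 580, 677)] y range [-82.3 170. ]
((630.1568603515625, -40.44013595581055), (85.6236801147461, 109.19820404052734), 89.49923706054688)
scene [(105, 617, 643), (115, 608, 651), (125, 597, 660), (135, 590, 670), (145, 579, 676), (155, 574, 678)] y range [ 96.4 177.6]
((0.0, 0.0), (0.0, 0.0), 0.0)
xyz [-0.2244 -0.1487 -0.0448] r [-0.0003 -0.0168 -0.0282] rows 5.5
```

Request:
{"name": "drive_tool", "arguments": {
  "plan": [
    {"x":-0.0544,"y":-0.0387,"z":-0.0348,"rx":-0.0001,"ry":-0.005,"rz":-0.009,"fingers":0},
    {"x":-0.1044,"y":-0.0787,"z":-0.0448,"rx":-0.0003,"ry":-0.01,"rz":-0.018,"fingers":0},
    {"x":-0.1444,"y":-0.1087,"z":-0.0448,"rx":-0.0003,"ry":-0.0168,"rz":-0.0282,"fingers":0},
    {"x":-0.1844,"y":-0.1287,"z":-0.0448,"rx":-0.0003,"ry":-0.0168,"rz":-0.0282,"fingers":0},
    {"x":-0.2044,"y":-0.1387,"z":-0.0448,"rx":-0.0003,"ry":-0.0168,"rz":-0.0282,"fingers":0},
    {"x":-0.2244,"y":-0.1487,"z":-0.0448,"rx":-0.0003,"ry":-0.0168,"rz":-0.0282,"fingers":0},
    {"x":-0.2244,"y":-0.1487,"z":-0.0448,"rx":-0.0003,"ry":-0.0168,"rz":-0.0282,"fingers":0},
    {"x":-0.2244,"y":-0.1487,"z":-0.0448,"rx":-0.0003,"ry":-0.0168,"rz":-0.0282,"fingers":0},
    {"x":-0.2244,"y":-0.1487,"z":-0.0448,"rx":-0.0003,"ry":-0.0168,"rz":-0.0282,"fingers":0}
  ]
}}

```text
time_s: 10.15
position: [633.4, 167.1, 294.7]
tool_rot: [-150.1, -0.0, 179.4]
force: [-0.9, 0.5, -0.2]
gripper_width: 4.7
gripper_force: 52.9
```

Run:
```python
from h import *
s=robot.observe();R=Ro.from_euler('xyz',s["tool_rot"],degrees=True).as_matrix();print(s["position"],s["tool_rot"],s["joint_pos"].round(1))
im,d=robot.get_image("wrist");cv2.imwrite("pics/w5.png",cv2.resize(im[:,:,::-1],(800,600)))
P=cloud("wrist",d,s);np.save("w5P.npy",P);np.save("w5i.npy",im)
T=tagframe(-.7);M=np.array([632,142,253.]);print("tag centre in guide",T.T@(s["position"]+R@[-.2,0,-27.5]-M))
```

```text
[633.38515736 167.07383417 294.68911598] [-1.50065695e+02 -1.90644198e-02  1.79354221e+02] [ 27.6  48.2  63.2 120.3 -26.1  31.8]
tag centre in guide [ 1.27367014  0.85172177 76.14829465]
```

View pics/w5.png

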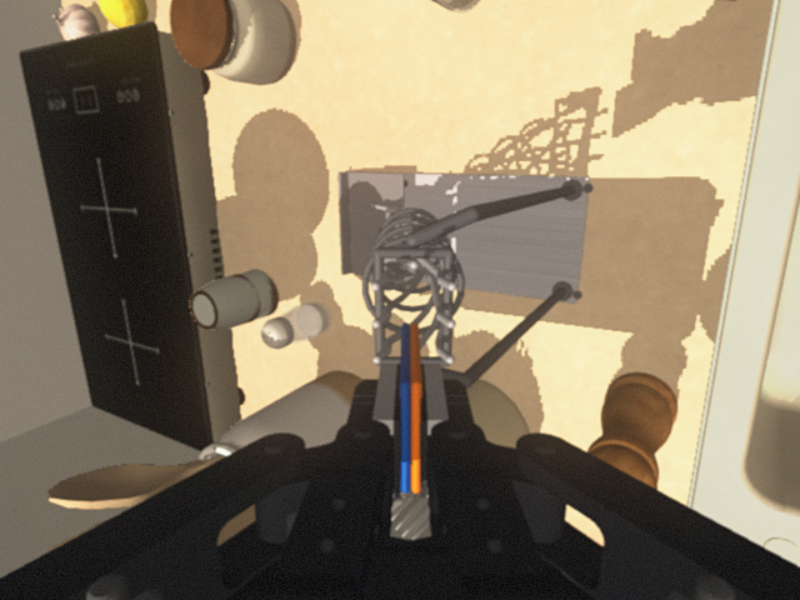

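The view shows the mouth's prongs as a rectangle at about columns 375–450, rows 250–362 (800x600 scale), with the tag above it at column 411. I measure the prong positions in the guide frame.

Run:
```python
from h import *
P=np.load("w5P.npy");im=np.load("w5i.npy");T=tagframe(-.7);M=np.array([632,142,253.])
L=(P-M)@T
k=(abs(L[...,0])<40)&(abs(L[...,1])<30)&(L[...,2]>-30)&(L[...,2]<25)
v,u=np.where(k);print(k.sum(),u.min(),u.max(),v.min(),v.max())
q=L[k]
print("z hist",np.histogram(q[:,2],bins=range(-30,26,5)))
for z0,z1 in((-8,-2),(-2,3),(3,7),(7,12),(12,18)):
    a=q[(q[:,2]>z0)&(q[:,2]<z1)]
    if len(a)>5:
        print(z0,z1,len(a),"x",np.percentile(a[:,0],[1,99]).round(1),"y",np.percentile(a[:,1],[1,99]).round(1))
        H,_,_=np.histogram2d(a[:,0],a[:,1],bins=[range(-32,33,4),range(-24,25,4)]);print(H.astype(int))
```

```text
3661 297 372 180 303
z hist (array([  92,  168,  359,  805, 1402,  101,  192,  214,  328,    0,    0]), array([-30, -25, -20, -15, -10,  -5,   0,   5,  10,  15,  20,  25]))
-8 -2 192 x [-29.2  26.3] y [-15.9  19. ]
[[ 0  0  0  3  1  0  0  2  1  3  3  0]
 [ 0  0  3  1  1  3  2  1  2  0  1  0]
 [ 0  0  1  0  0  0  0  0  0  0  5  0]
 [ 0  0  5 14  0  0  0  0  0 15  2  0]
 [ 0  0  0  0  0  0  0  0  0  0  0  0]
 [ 0  0  3  0  0  0  0  0  0  0  2  0]
 [ 0  0  4  0  0  0  0  0  0  0  3  0]
 [ 0  1  6 16  0  0  0  0  0 24  1  0]
 [ 0  0  1  0  0  0  0  0  0  0  1  0]
 [ 0  0  0  0  0  0  0  0  0  0  0  0]
 [ 0  0  0  0  0  0  0  0  0  0  0  0]
 [ 0  0  7 19  0  0  0  0  0 23  4  0]
 [ 0  0  1  0  0  0  0  0  0  0  1  0]
 [ 0  0  0  0  0  0  0  0  0  0  0  0]
 [ 0  0  0  2  1  0  0  1  0  2  0  0]
 [ 0  0  0  0  0  0  0  0  0  0  0  0]]
-2 3 140 x [-21.7  16.4] y [-12.3  15.7]
[[ 0  0  0  0  0  0  0  0  0  0  0  0]
 [ 0  0  0  0  0  0  0  0  0  0  0  0]
 [ 0  0  0  0  0  1  2  0  0  0  0  0]
 [ 0  0  1 17  0  0  0  0  0 25  0  0]
 [ 0  0  0  0  0  0  0  0  0  0  0  0]
 [ 0  0  0  0  0  0  0  
[... 1703 characters left out ...]
0  0  0  0  0  0  0  0  0  0  0]]
12 18 134 x [-28.4  17.4] y [-16.4  19.6]
[[ 0  0  0  0  0  0  3  0  0  0  0  0]
 [ 0  0  0  0  0  1 18  0  0  0  0  0]
 [ 0  0  0  0  0  0  0  0  0  0  0  0]
 [ 0  2 17  0  0  0  0  0  0  0 20  0]
 [ 0  0  0  0  0  0  0  0  0  0  0  0]
 [ 0  0  0  0  0  0  0  0  0  0  0  0]
 [ 0  0  0  0  0  0  0  0  0  0  0  0]
 [ 0  1 15  0  0  0  0  0  0  0 15  0]
 [ 0  0  3  0  0  0  0  0  0  0  2  0]
 [ 0  0  0  0  0  0  0  0  0  0  0  0]
 [ 0  0  0  0  0  0  0  0  0  0  0  0]
 [ 0  1  6  0  0  0  0  0  0  0  8  0]
 [ 0  2 10  0  0  0  0  0  0  0 10  0]
 [ 0  0  0  0  0  0  0  0  0  0  0  0]
 [ 0  0  0  0  0  0  0  0  0  0  0  0]
 [ 0  0  0  0  0  0  0  0  0  0  0  0]]
```

Run:
```python
from h import *
P=np.load("w5P.npy");T=tagframe(-.7);M=np.array([632,142,253.])
L=(P-M)@T
k=(abs(L[...,0]+4)<36)&(abs(L[...,1]-1.5)<22)&(L[...,2]>-3)&(L[...,2]<25);q=L[k]
for n,f in(("ym",lambda a:a[:,1]<-6),("yp",lambda a:a[:,1]>8)):
    for xc in(-18.5,-2.5,13.5):
        a=q[f(q)&(abs(q[:,0]-xc)<6)]
        b=a[a[:,2]<4];print(n,xc,len(a),"z max",np.percentile(a[:,2],[97,100]).round(1),"x",np.percentile(b[:,0],[2,50,98]).round(1),"y",np.percentile(b[:,1],[2,50,98]).round(1))
a=q[(q[:,0]<-20)&(abs(q[:,1]-1.5)<5)];print(a[np.argsort(a[:,2])][::3].round(1).tolist())
```

```text
ym -18.5 115 z max [13.  13.6] x [-19.7 -18.9 -16.8] y [-12.1 -10.2  -9.2]
ym -2.5 120 z max [13.3 13.8] x [-2.5 -2.2 -0.2] y [-12.5 -10.4  -9.1]
ym 13.5 125 z max [13.2 13.8] x [14.1 14.9 17.2] y [-12.7 -10.3  -8.9]
yp -18.5 125 z max [13.3 14.5] x [-19.6 -18.8 -16.6] y [12.2 13.3 15.9]
yp -2.5 120 z max [12.6 13. ] x [-2.9 -1.9  0.1] y [12.3 13.6 15.5]
yp 13.5 127 z max [13.1 13.6] x [14.2 15.  16.8] y [12.2 13.5 16. ]
[[-22.1, -0.2, 0.4], [-22.3, 2.6, 3.7], [-22.4, 1.5, 4.3], [-23.1, 0.4, 5.1], [-23.9, 2.0, 8.3], [-24.6, 0.4, 8.9], [-26.0, -0.2, 10.4], [-28.8, 1.4, 10.9], [-28.3, 0.4, 11.1], [-26.2, 0.4, 11.3], [-28.9, 2.0, 11.5], [-26.2, 2.0, 11.6], [-26.8, 3.0, 11.7], [-27.4, 0.9, 11.8], [-27.9, 0.9, 11.9], [-27.4, 3.0, 12.1], [-26.9, 1.4, 12.1], [-28.5, 0.9, 12.2], [-27.5, 3.5, 12.2], [-28.1, 2.5, 12.6], [-28.6, 2.0, 12.7], [-27.1, 0.9, 13.1]]
```

Run:
```python
from h import *
T=tagframe(-.7);M=np.array([632,142,253.]);M=M+T@[-1.3,1.5,2.5];np.save("M.npy",M);print(M)
R=toolface(T);C=M+T[:,2]*11.5
sync();plan(C-R@[-.2,-.1,-27.5],R)
```

```text
[630.73123862 144.56472997 254.41506351]
xyz [0.0025 0.0005 0.0627] r [0.0002 0.0002 0.0002] rows 1.3
```

Request:
{"name": "drive_tool", "arguments": {
  "plan": [
    {"x":0.0025,"y":0.0005,"z":0.01,"rx":0.0002,"ry":0.0002,"rz":0.0002,"fingers":0},
    {"x":0.0025,"y":0.0005,"z":0.025,"rx":0.0002,"ry":0.0002,"rz":0.0002,"fingers":0},
    {"x":0.0025,"y":0.0005,"z":0.035,"rx":0.0002,"ry":0.0002,"rz":0.0002,"fingers":0},
    {"x":0.0025,"y":0.0005,"z":0.045,"rx":0.0002,"ry":0.0002,"rz":0.0002,"fingers":0},
    {"x":0.0025,"y":0.0005,"z":0.055,"rx":0.0002,"ry":0.0002,"rz":0.0002,"fingers":0},
    {"x":0.0025,"y":0.0005,"z":0.0627,"rx":0.0002,"ry":0.0002,"rz":0.0002,"fingers":0},
    {"x":0.0025,"y":0.0005,"z":0.0627,"rx":0.0002,"ry":0.0002,"rz":0.0002,"fingers":0},
    {"x":0.0025,"y":0.0005,"z":0.0627,"rx":0.0002,"ry":0.0002,"rz":0.0002,"fingers":0}
  ]
}}

```text
time_s: 11.0
position: [630.8, 136.7, 241.4]
tool_rot: [-150.0, 0.1, 179.3]
force: [1.1, -0.0, -0.6]
gripper_width: 4.9
gripper_force: 52.9
```

Run:
```python
from h import *
s=robot.observe();R=Ro.from_euler('xyz',s["tool_rot"],degrees=True).as_matrix()
T=tagframe(-.7);M=np.load("M.npy");print(T.T@(s["position"]+R@[-.2,-.1,-27.5]-M),s["tool_rot"],s["force"],s["joint_pos"].round(1),s["gripper_width"])
im,d=robot.get_image("wrist");cv2.imwrite("pics/w6.png",cv2.resize(im[170:410,210:450,::-1],(600,600)))
```

```text
[ 0.28609112 -0.40873856 12.33621238] [-1.50029740e+02  7.23652918e-02  1.79307571e+02] [ 1.06600989 -0.01401872 -0.62327433] [ 25.5  42.7  44.9 106.4 -26.7  29.6] 4.948064394996805
```

View pics/w6.png

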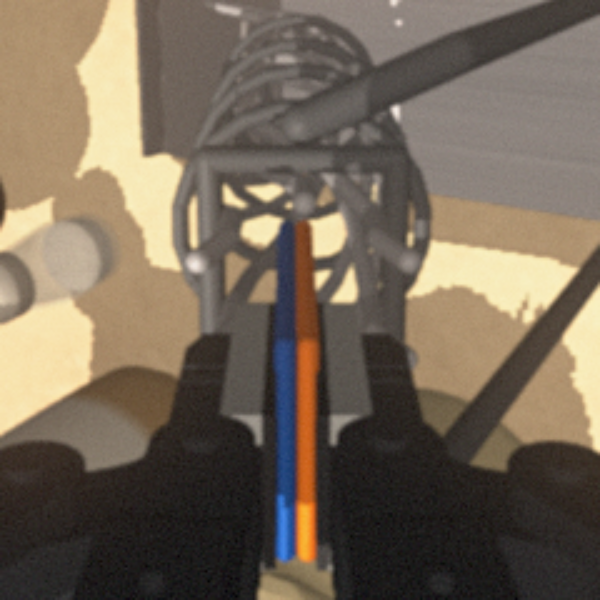

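The tag is centred (column about 298) between the prong tips (195 and 410), so I release.

Request:
{"name": "drive_tool", "arguments": {
  "plan": [
    {"x":0,"y":0,"z":0,"rx":0,"ry":0,"rz":0,"fingers":0.35},
    {"x":0,"y":0,"z":0,"rx":0,"ry":0,"rz":0,"fingers":0.35},
    {"x":0,"y":0,"z":0,"rx":0,"ry":0,"rz":0,"fingers":0.35},
    {"x":0,"y":0,"z":0,"rx":0,"ry":0,"rz":0,"fingers":0.35},
    {"x":0,"y":0,"z":0,"rx":0,"ry":0,"rz":0,"fingers":0.35},
    {"x":0,"y":0,"z":-0.03,"rx":0,"ry":0,"rz":0,"fingers":0.35},
    {"x":0,"y":0,"z":-0.06,"rx":0,"ry":0,"rz":0,"fingers":0.35},
    {"x":0,"y":0,"z":-0.06,"rx":0,"ry":0,"rz":0,"fingers":0.6},
    {"x":0,"y":0,"z":-0.06,"rx":0,"ry":0,"rz":0,"fingers":0.6},
    {"x":0,"y":0,"z":-0.06,"rx":0,"ry":0,"rz":0,"fingers":0.6},
    {"x":0,"y":0,"z":-0.06,"rx":0,"ry":0,"rz":0,"fingers":0.6}
  ]
}}

```text
time_s: 12.15
position: [631.5, 165.0, 292.0]
tool_rot: [-150.0, -0.0, 179.2]
force: [0.7, -0.4, -0.1]
gripper_width: 51.2
gripper_force: 0.0
```

Run:
```python
from h import *
s=robot.observe();print(s["position"],s["gripper_width"],s["joint_pos"].round(1))
for n in("top","scene"):
    im,d=robot.get_image(n);P=cloud(n,d);c=im.astype(int);np.save(n+"P2.npy",P);np.save(n+"I2.npy",im)
    for r in robot.recognise(n,"tag")[:2]:print(n,r["confidence"],np.array(r["xy"])*[640,480])
    for nm,k in(("orange",(c[...,0]>c[...,2]+70)),("blue",c[...,2]>c[...,0]+25)):
        k=k&(d>0)&(abs(P[...,0]-630)<60)&(P[...,1]>-100)&(P[...,1]<170)&(P[...,2]>8)
        q=P[k]
        if len(q)>5:print(n,nm,len(q),np.percentile(q,[2,50,98],axis=0).round(1).tolist(),[np.round(x,1) for x in cv2.minAreaRect(q[:,:2].astype(np.float32))])
```

```text
[631.45822832 165.01690587 291.98013795] 51.160212722231634 [ 27.5  47.5  61.5 119.3 -26.1  31.9]
top 0.82 [362.112 233.28 ]
top orange 365 [[618.5, -73.5, 11.9], [633.8, -50.5, 19.4], [650.6, -27.0, 26.6]] [array([634.6, -50.5]), array([48.5, 32.8]), np.float64(89.8)]
scene 0.43 [270.976 288.096]
```

The tag lies orange up on the landing at (634.5, -50.5), top z about 19, matching the expected place. Next I plan the grip across its sides.

Run:
```python
from h import *
Lf=Ro.from_euler('z',-.5,degrees=True).as_matrix()@Ro.from_euler('x',13,degrees=True).as_matrix()
n=Lf[:,2];yl=Lf[:,1];xl=Lf[:,0]
R=np.c_[yl,xl,-n];print(np.linalg.det(R))
Ct=np.array([634.5,-49.8,16.5]);p=Ct-4*yl-1.5*n
G=p-29*n;print("grasp TCP",G,n);np.savez("g.npz",G=G,R=R,n=n)
sync()
W=G+100*n;W2=W.copy();W2[2]=300
plan(W2,R);plan(W,R)
```

```text
0.9999999999999996
grasp TCP [634.52586132 -46.83658594 -14.11809119] [-0.00196304 -0.22494249  0.97437006]
xyz [-0.006  -0.2067  0.111 ] r [-0.0933  0.0933  0.2363] rows 11.3
xyz [-0.0487  0.      0.2111] r [ 0.  0. -0.] rows 4.3
```

Request:
{"name": "drive_tool", "arguments": {
  "plan": [
    {"x":0,"y":-0.02,"z":-0.02,"rx":0,"ry":0,"rz":0,"fingers":0.65},
    {"x":-0.006,"y":-0.2067,"z":0.111,"rx":-0.0933,"ry":0.0933,"rz":0.2363,"fingers":0.65},
    {"x":-0.006,"y":-0.2067,"z":0.111,"rx":-0.0933,"ry":0.0933,"rz":0.2363,"fingers":0.65},
    {"x":-0.006,"y":-0.2067,"z":0.111,"rx":-0.0933,"ry":0.0933,"rz":0.2363,"fingers":0.65},
    {"x":-0.006,"y":-0.2067,"z":0.111,"rx":-0.0933,"ry":0.0933,"rz":0.2363,"fingers":0.65},
    {"x":-0.006,"y":-0.2067,"z":0.111,"rx":-0.0933,"ry":0.0933,"rz":0.2363,"fingers":0.65},
    {"x":-0.006,"y":-0.2067,"z":0.111,"rx":-0.0933,"ry":0.0933,"rz":0.2363,"fingers":0.65},
    {"x":-0.006,"y":-0.2067,"z":0.111,"rx":-0.0933,"ry":0.0933,"rz":0.2363,"fingers":0.65},
    {"x":-0.006,"y":-0.2067,"z":0.111,"rx":-0.0933,"ry":0.0933,"rz":0.2363,"fingers":0.65},
    {"x":-0.006,"y":-0.2067,"z":0.111,"rx":-0.0933,"ry":0.0933,"rz":0.2363,"fingers":0.65},
    {"x":-0.006,"y":-0.2067,"z":0.111,"rx":-0.0933,"ry":0.0933,"rz":0.2363,"fingers":0.65},
    {"x":-0.006,"y":-0.2067,"z":0.111,"rx":-0.0933,"ry":0.0933,"rz":0.2363,"fingers":0.65}
  ]
}}

```text
time_s: 13.55
position: [634.7, -69.4, 299.9]
tool_rot: [-179.6, -12.1, 91.8]
force: [0.4, 0.3, 0.4]
gripper_width: 55.4
gripper_force: 0.0
```

Run:
```python
from h import *
g=np.load("g.npz");s=sync();print(s["position"],s["joint_pos"].round(1),s["joint_velocities"].round(1));plan(g["G"]+100*g["n"],g["R"])
```

```text
[634.68707347 -69.4188502  299.8548832 ] [-12.2  33.9  43.7 103.1  11.7  75.6] [-18.2 -25.1 -47.4 -39.   35.8  59.3]
xyz [-0.0454  0.001   0.2117] r [-0.0024  0.0025  0.0062] rows 4.3
```

Request:
{"name": "drive_tool", "arguments": {
  "plan": [
    {"x":-0.0454,"y":0.001,"z":0.2117,"rx":-0.0024,"ry":0.0025,"rz":0.0062,"fingers":0.65},
    {"x":-0.0454,"y":0.001,"z":0.2117,"rx":-0.0024,"ry":0.0025,"rz":0.0062,"fingers":0.65},
    {"x":-0.0454,"y":0.001,"z":0.2117,"rx":-0.0024,"ry":0.0025,"rz":0.0062,"fingers":0.65},
    {"x":-0.0454,"y":0.001,"z":0.2117,"rx":-0.0024,"ry":0.0025,"rz":0.0062,"fingers":0.65},
    {"x":-0.0454,"y":0.001,"z":0.2117,"rx":-0.0024,"ry":0.0025,"rz":0.0062,"fingers":0.65},
    {"x":-0.0454,"y":0.001,"z":0.2117,"rx":-0.0024,"ry":0.0025,"rz":0.0062,"fingers":0.65},
    {"x":-0.0454,"y":0.001,"z":0.2117,"rx":-0.0024,"ry":0.0025,"rz":0.0062,"fingers":0.65},
    {"x":-0.0454,"y":0.001,"z":0.2117,"rx":-0.0024,"ry":0.0025,"rz":0.0062,"fingers":0.65}
  ]
}}

```text
time_s: 14.35
position: [636.0, -69.6, 86.1]
tool_rot: [179.7, -12.9, 89.9]
force: [-0.0, -0.1, 0.7]
gripper_width: 55.5
gripper_force: 0.0
```

Run:
```python
from h import *
g=np.load("g.npz");s=sync();R=Ro.from_euler('xyz',s["tool_rot"],degrees=True).as_matrix();print(s["position"],s["tool_rot"],s["force"])
im,d=robot.get_image("wrist");P=cloud("wrist",d,s);c=im.astype(int)
k=(c[...,0]>c[...,2]+70)&(d>0)&(abs(P[...,0]-634)<40)&(abs(P[...,1]+50)<40)&(P[...,2]>5)&(P[...,2]<40)
q=P[k];r=cv2.minAreaRect(q[:,:2].astype(np.float32));print(len(q),r,np.median(q[:,2]))
L=(q-s["position"])@R;print("tool",np.percentile(L,[1,50,99],axis=0).round(1),[np.round(x,1) for x in cv2.minAreaRect(L[:,:2].astype(np.float32))])
A=np.c_[q[:,:2],np.ones(len(q))];print(np.linalg.lstsq(A,q[:,2],rcond=None)[0])
# fingertips
F=(P-s["position"])@R;dk=(abs(F[...,1])>20)&(abs(F[...,1])<45)&(abs(F[...,0])<14)&(F[...,2]>-60)&(F[...,2]<30)&(c.max(-1)<110)
print(np.histogram(F[dk][:,2],bins=range(-60,31,5)))
plan(g["G"],g["R"])
```

```text
[636.00068063 -69.56098859  86.14491449] [179.7485578  -12.85323466  89.91712007] [-0.02179109 -0.05442346  0.68126   ]
3932 ((633.14208984375, -52.401031494140625), (48.38874053955078, 33.91923904418945), 89.41683197021484) 19.002950948796375
tool [[-22.6 -19.7  67.9]
 [  2.2  -3.4  69.3]
 [ 26.3  13.2  71. ]] [array([ 1.6, -3.2]), array([50.1, 33.9]), np.float64(0.5)]
[-6.18374745e-03  2.29737850e-01  3.48508593e+01]
(array([1010,  913,  827,  732,  538,  184,    1,    0,    0,    0,    0,
          0,    0,    0,    0,    0,    0,    0]), array([-60, -55, -50, -45, -40, -35, -30, -25, -20, -15, -10,  -5,   0,
         5,  10,  15,  20,  25,  30]))
xyz [-0.0002 -0.002   0.1028] r [0.0004 0.0004 0.0011] rows 2.1
```

Request:
{"name": "drive_tool", "arguments": {
  "grip_force": 40,
  "plan": [
    {"x":-0.002,"y":-0.0032,"z":0.045,"rx":0.0004,"ry":0.0004,"rz":0.001,"fingers":0.65},
    {"x":-0.002,"y":-0.0032,"z":0.075,"rx":0.0004,"ry":0.0004,"rz":0.001,"fingers":0.65},
    {"x":-0.002,"y":-0.0032,"z":0.09,"rx":0.0004,"ry":0.0004,"rz":0.001,"fingers":0.65},
    {"x":-0.002,"y":-0.0032,"z":0.097,"rx":0.0004,"ry":0.0004,"rz":0.001,"fingers":0.65},
    {"x":-0.002,"y":-0.0032,"z":0.102,"rx":0.0004,"ry":0.0004,"rz":0.001,"fingers":0.65},
    {"x":-0.002,"y":-0.0032,"z":0.1025,"rx":0.0004,"ry":0.0004,"rz":0.001,"fingers":0.65},
    {"x":-0.002,"y":-0.0032,"z":0.1025,"rx":0.0004,"ry":0.0004,"rz":0.001,"fingers":0.3},
    {"x":-0.002,"y":-0.0032,"z":0.1025,"rx":0.0004,"ry":0.0004,"rz":0.001,"fingers":0.3},
    {"x":-0.002,"y":-0.0032,"z":0.1025,"rx":0.0004,"ry":0.0004,"rz":0.001,"fingers":0.3},
    {"x":-0.002,"y":-0.0032,"z":0.1025,"rx":0.0004,"ry":0.0004,"rz":0.001,"fingers":0.3},
    {"x":-0.002,"y":-0.0032,"z":0.1025,"rx":0.0004,"ry":0.0004,"rz":0.001,"fingers":0.3}
  ]
}}

```text
time_s: 15.5
position: [633.6, -49.0, -14.1]
tool_rot: [179.9, -13.0, 89.5]
force: [1.2, -2.2, 6.5]
gripper_width: 32.3
gripper_force: 42.4
```

Request:
{"name": "drive_tool", "arguments": {
  "plan": [
    {"x":0,"y":0,"z":-0.01,"rx":0,"ry":0,"rz":0,"fingers":0.3},
    {"x":0,"y":0,"z":-0.03,"rx":0,"ry":0,"rz":0,"fingers":0.3},
    {"x":0,"y":0,"z":-0.07,"rx":0,"ry":0,"rz":0,"fingers":0.3},
    {"x":0,"y":0,"z":-0.11,"rx":0,"ry":0,"rz":0,"fingers":0.3},
    {"x":0,"y":0,"z":-0.16,"rx":0,"ry":0,"rz":0,"fingers":0.3},
    {"x":0,"y":0,"z":-0.2,"rx":0,"ry":0,"rz":0,"fingers":0.3},
    {"x":0,"y":0,"z":-0.2,"rx":0,"ry":0,"rz":0,"fingers":0.3},
    {"x":0,"y":0,"z":-0.2,"rx":0,"ry":0,"rz":0,"fingers":0.3}
  ]
}}

```text
time_s: 16.3
position: [632.0, -94.0, 180.0]
tool_rot: [-179.9, -13.0, 89.5]
force: [0.9, 0.1, -1.1]
gripper_width: 32.6
gripper_force: 39.8
```

Run:
```python
from h import *
s=sync();R=Ro.from_euler('xyz',s["tool_rot"],degrees=True).as_matrix();print(s["position"],s["tool_rot"],s["gripper_width"],s["joint_pos"].round(1))
im,d=robot.get_image("wrist");P=cloud("wrist",d,s);c=im.astype(int);F=(P-s["position"])@R
k=(c[...,0]>c[...,2]+70)&(d>0)&(abs(F[...,0])<40)&(abs(F[...,1])<19)&(abs(F[...,2]+33)<20)
q=F[k];print(len(q),np.percentile(q,[1,50,99],axis=0).round(1),[np.round(x,1) for x in cv2.minAreaRect(q[:,:2].astype(np.float32))])
A=np.c_[q[:,:2],np.ones(len(q))];print("tilt z~x,y",np.linalg.lstsq(A,q[:,2],rcond=None)[0])
im,d=robot.get_image("top");P=cloud("top",d);m=robot.trace("top","lid")[0]["mask"]&(d>0);q=P[m];q=q[abs(q[:,2]-93)<6]
print("lid",len(q),cv2.minEnclosingCircle(q[:,:2].astype(np.float32)),np.median(q,0),np.percentile(q,[1,99],axis=0))
lid=np.array([437.5,-177.5]);Rd=Ro.from_euler('xyz',[180,0,90],degrees=True).as_matrix()
W=np.array([lid[0],lid[1],200.]);plan(W,Rd)
```

```text
[632.01780921 -94.03350685 179.95662393] [-179.93875218  -12.99902256   89.48942432] 32.594140510982264 [-14.9  33.4  24.9  84.9  12.6  75.2]
10330 [[-19.4 -17.2 -34.4]
 [  6.2  -0.8 -33. ]
 [ 28.8  15.3 -31.5]] [array([ 4.1, -0.8]), array([34.1, 50.5]), np.float64(89.9)]
tilt z~x,y [ 2.18734138e-03  8.36866470e-04 -3.29983319e+01]Traceback (most recent call last):
  File "<stdin>", line 7, in <module>
IndexError: list index out of range
```

Run:
```python
from h import *
sync();Rd=Ro.from_euler('xyz',[180,0,90],degrees=True).as_matrix()
plan([438.3,-181.6,150],Rd)
```

```text
xyz [-0.0942 -0.191   0.0066] r [-0.0011 -0.0364 -0.0014] rows 4.3
```

Request:
{"name": "drive_tool", "arguments": {
  "plan": [
    {"x":-0.024,"y":-0.048,"z":0.001,"rx":-0.0003,"ry":-0.009,"rz":-0.0003,"fingers":0.3},
    {"x":-0.047,"y":-0.095,"z":0.003,"rx":-0.0006,"ry":-0.018,"rz":-0.0007,"fingers":0.3},
    {"x":-0.07,"y":-0.142,"z":0.005,"rx":-0.0008,"ry":-0.027,"rz":-0.001,"fingers":0.3},
    {"x":-0.085,"y":-0.173,"z":0.006,"rx":-0.0011,"ry":-0.0364,"rz":-0.0014,"fingers":0.3},
    {"x":-0.0942,"y":-0.191,"z":0.0066,"rx":-0.0011,"ry":-0.0364,"rz":-0.0014,"fingers":0.3},
    {"x":-0.0942,"y":-0.191,"z":0.0066,"rx":-0.0011,"ry":-0.0364,"rz":-0.0014,"fingers":0.3},
    {"x":-0.0942,"y":-0.191,"z":0.0066,"rx":-0.0011,"ry":-0.0364,"rz":-0.0014,"fingers":0.3},
    {"x":-0.0942,"y":-0.191,"z":0.0066,"rx":-0.0011,"ry":-0.0364,"rz":-0.0014,"fingers":0.3}
  ]
}}

```text
time_s: 17.25
position: [440.7, -181.9, 150.9]
tool_rot: [179.8, 0.0, 90.0]
force: [-0.5, -0.3, -1.4]
gripper_width: 32.7
gripper_force: 39.9
```

Run:
```python
from h import *
s=sync();R=Ro.from_euler('xyz',s["tool_rot"],degrees=True).as_matrix();print(s["position"],s["tool_rot"],s["gripper_width"])
im,d=robot.get_image("wrist");P=cloud("wrist",d,s);c=im.astype(int);F=(P-s["position"])@R
k=(c[...,0]>c[...,2]+70)&(d>0)&(abs(F[...,0])<40)&(abs(F[...,1])<19)&(abs(F[...,2]+33)<20)
q=F[k];print("tag",len(q),np.percentile(q[:,2],[1,50,99]).round(1),cv2.minAreaRect(q[:,:2].astype(np.float32)))
q=P[k];print("world",cv2.minAreaRect(q[:,:2].astype(np.float32)),np.median(q[:,2]))
k=(d>0)&(abs(P[...,2]-93)<4)&(abs(P[...,0]-437)<50)&(abs(P[...,1]+177)<50);q=P[k]
print("lid",len(q),np.percentile(q,[.5,50,99.5],axis=0).round(1),cv2.minEnclosingCircle(q[:,:2].astype(np.float32)))
plan([438.3,-181.6,67],Ro.from_euler('xyz',[180,0,90],degrees=True).as_matrix())
```

```text
[ 440.71391807 -181.87174384  150.90407904] [1.79769679e+02 3.16699763e-02 9.00385984e+01] 32.65457027320699
tag 10361 [-34.3 -32.9 -31.4] ((4.386392593383789, -0.9361209869384766), (34.18943786621094, 50.20792007446289), 89.96112823486328)
world ((439.650146484375, -177.4681396484375), (34.184444427490234, 50.208740234375), 0.0783420205116272) 183.78848032673824
lid 7557 [[ 398.4 -206.    89.6]
 [ 433.6 -165.3   92. ]
 [ 473.9 -141.3   94. ]] ((435.753173828125, -179.92593383789062), 39.839237213134766)
xyz [ 0.0003 -0.0028  0.0839] r [0.0006 0.0001 0.0001] rows 1.7
```

Request:
{"name": "drive_tool", "arguments": {
  "plan": [
    {"x":-0.002,"y":-0.0032,"z":0.04,"rx":0.0006,"ry":0,"rz":0,"fingers":0.3},
    {"x":-0.002,"y":-0.0032,"z":0.065,"rx":0.0006,"ry":0,"rz":0,"fingers":0.3},
    {"x":-0.002,"y":-0.0032,"z":0.075,"rx":0.0006,"ry":0,"rz":0,"fingers":0.3},
    {"x":-0.002,"y":-0.0032,"z":0.08,"rx":0.0006,"ry":0,"rz":0,"fingers":0.3},
    {"x":-0.002,"y":-0.0032,"z":0.083,"rx":0.0006,"ry":0,"rz":0,"fingers":0.3},
    {"x":-0.002,"y":-0.0032,"z":0.083,"rx":0.0006,"ry":0,"rz":0,"fingers":0.3},
    {"x":-0.002,"y":-0.0032,"z":0.083,"rx":0.0006,"ry":0,"rz":0,"fingers":0.3}
  ]
}}

```text
time_s: 18.0
position: [437.8, -184.6, 69.2]
tool_rot: [179.9, 0.1, 90.0]
force: [-0.8, 0.1, -0.8]
gripper_width: 32.5
gripper_force: 39.9
```

Request:
{"name": "drive_tool", "arguments": {
  "plan": [
    {"x":0,"y":0,"z":0.001,"rx":0,"ry":0,"rz":0,"fingers":0.3},
    {"x":0,"y":0,"z":0.001,"rx":0,"ry":0,"rz":0,"fingers":0.3}
  ]
}}

```text
time_s: 18.2
position: [437.1, -184.4, 67.7]
tool_rot: [179.9, 0.1, 90.0]
force: [-0.2, 0.2, -0.7]
gripper_width: 32.3
gripper_force: 39.9
```

Request:
{"name": "drive_tool", "arguments": {
  "plan": [
    {"x":0,"y":0,"z":0.001,"rx":0,"ry":0,"rz":0,"fingers":0.3},
    {"x":0,"y":0,"z":0.001,"rx":0,"ry":0,"rz":0,"fingers":0.3}
  ]
}}

```text
time_s: 18.4
position: [436.7, -184.2, 66.2]
tool_rot: [180.0, 0.1, 90.0]
force: [-0.0, -0.7, -0.4]
gripper_width: 32.6
gripper_force: 39.9
```

Within about 1 mm of the lid now; release gently and retreat straight up.

Request:
{"name": "drive_tool", "arguments": {
  "plan": [
    {"x":0,"y":0,"z":0.0005,"rx":0,"ry":0,"rz":0,"fingers":0.3},
    {"x":0,"y":0,"z":0.0005,"rx":0,"ry":0,"rz":0,"fingers":0.5},
    {"x":0,"y":0,"z":0.0005,"rx":0,"ry":0,"rz":0,"fingers":0.6},
    {"x":0,"y":0,"z":0.0005,"rx":0,"ry":0,"rz":0,"fingers":0.65},
    {"x":0,"y":0,"z":0.0005,"rx":0,"ry":0,"rz":0,"fingers":0.65},
    {"x":0,"y":0,"z":-0.01,"rx":0,"ry":0,"rz":0,"fingers":0.65},
    {"x":0,"y":0,"z":-0.04,"rx":0,"ry":0,"rz":0,"fingers":0.65},
    {"x":0,"y":0,"z":-0.08,"rx":0,"ry":0,"rz":0,"fingers":0.65},
    {"x":0,"y":0,"z":-0.12,"rx":0,"ry":0,"rz":0,"fingers":0.65},
    {"x":0,"y":0,"z":-0.12,"rx":0,"ry":0,"rz":0,"fingers":0.65},
    {"x":0,"y":0,"z":-0.12,"rx":0,"ry":0,"rz":0,"fingers":0.65}
  ]
}}

```text
time_s: 19.5
position: [437.7, -184.5, 188.0]
tool_rot: [179.8, 0.1, 90.0]
force: [-0.3, -0.3, -0.2]
gripper_width: 55.6
gripper_force: 0.0
```

Run:
```python
from h import *
s=robot.observe();print(s["position"],s["gripper_width"])
im,d=robot.get_image("wrist");P=cloud("wrist",d,s);c=im.astype(int)
r=(abs(P[...,0]-437)<55)&(abs(P[...,1]+178)<55)&(d>0)
q=P[r&(c[...,0]>c[...,2]+70)&(P[...,2]>95.5)&(P[...,2]<105)];print("tag",len(q),cv2.minAreaRect(q[:,:2].astype(np.float32)),np.median(q[:,2]))
A=np.c_[q[:,:2],np.ones(len(q))];print("slope",np.linalg.lstsq(A,q[:,2],rcond=None)[0][:2])
q=P[r&(P[...,2]>88)&(P[...,2]<105)];print("lid",len(q),cv2.minEnclosingCircle(q[:,:2].astype(np.float32)))
q=P[r&(P[...,2]>70)&(P[...,2]<87)];print("jar rim",len(q),cv2.minEnclosingCircle(q[:,:2].astype(np.float32)) if len(q) else 0)
```

```text
[ 437.74756453 -184.49210158  188.00199726] 55.55152255602633
tag 3484 ((435.57989501953125, -179.84214782714844), (49.760616302490234, 33.971988677978516), 89.97709655761719) 98.09762864230562
slope [-0.01329869 -0.00089357]
lid 9840 ((435.32904052734375, -180.31100463867188), 40.12205123901367)
jar rim 39 ((432.35968017578125, -164.39959716796875), 35.971351623535156)
```

The tag is flat, orange up, within 1 mm of the lid's centre. Handing in.

```bash
python3 -c "
from workcell import robot
print(robot.close_job())"
```

```text
the job is handed in; nothing more can be done
None
```

I handed in the job with the tag lying flat, orange face up, on the cork lid, measured within about 1 mm of the lid's centre after it turned over in the chute; the hand-in call returned no verdict.

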